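# Set the tray sealer's dial and start it

## Robot

A 6-joint arm with a two-finger parallel gripper is mounted at the origin on the work surface. World frame = base frame: x ahead of the robot, y to its left, z up, the work surface at z = 0. Lengths are in m, angles in rad, forces in N, time in s.
With the tool pointing down it reaches from about 0.35 to 1 m from the base axis. Payload 7.1 kg.
Tool frame: the origin (TCP) lies midway between the tips of the shut fingers; the grasp point (between the pads) lies 19 mm behind it; x points along the fingers, y is the direction in which the jaws open and shut, and the axes are right-handed (so a half turn about x gives the same grasp; the last joint's range is limited). The gripper opens to 85 mm and grips with 20 to 120 N. Pads are 22 mm wide; open, the fingers measure 114 mm over their backs; the gripper's body (76 mm by 85 mm) begins 54 mm behind the grasp point. The pads swing forward as they close: fully open they stand 13 mm farther back than shut.
Start: joints at [1.123, 0.423, 1.63, -0, 1.089, -0.019], TCP at [0.26, 0.568, 0.231] pointing down, gripper open.
Joint ranges: [-3, 3], [-0.9, 2.11], [0.09, 2.58], [-1.31, 4.45], [0.11, 2.69], [-2.54, 2.54]. Speed limits (rad/s): [2.39, 2.39, 3.01, 3.14, 3.14, 3.14].

## Interface

Orientations are given as a rotation vector (axis times angle).
In Python, from rig import robot gives the robot as it stands.
- The arm moves only by the tool play_rows, never from a script. Its argument "commands" is a list of rows, each an object with "hand": the opening, from 0 (shut) to 1 (fully open); "linear": the shift along the tool's x, y, z in cm, a list of three; "delta_rot": the turn, a rotation vector about the tool's x, y, z in degrees, a list of three. In form: [{"hand": hand, "linear": [dx, dy, dz], "delta_rot": [rx, ry, rz]}, ...]. A call has 1 to 10 rows; each row is the pose to reach, as a shift and turn from the pose commanded when the call began, along the tool's axes at that moment; what a row does not reach only later rows make up. A row lasts 1/8 s, in which the tool goes at most 62.5 mm and 10.7 degrees, less where a joint would pass 70% of its speed; a pose out of reach is approached as far as the arm can. A call with a gripper value outside its range is refused whole. The fingers move at their own pace and stop on an object; the grip force is fixed at half the most. Time passes only in rows, so rows that repeat a pose let the fingers close. It gives the time, the measured TCP pose, the force and the opening at its end, in the units of the state.
- robot.state(): the state, without advancing time (a new reading comes with each control period).
- robot.grab_frame(name): name is "side" or "top"; returns a dict with "frame" (480x640x3 uint8, red, green, blue), "vertical_fov" (degrees; the focal length in pixels is half the picture's height over the tangent of half this angle, whatever the lens; pixels are square), "cx", "cy" (the principal point, pixels), "cam_to_world" (4x4, takes a point from camera to world coordinates). Camera axes: x right, y up, looking along -z (the intrinsics and any distortion apply to the point x, -y, -z); pixel columns grow to the right and rows downward; lengths in m; the calibration is good to about 2 mm. A picture is of the moment at which its call begins. There is no depth.
- robot.close_job(): hands the job in, once; it reports no verdict.
Trained networks look in the newest picture that a camera, given by its name, has taken for a name from the list of things; names that differ only in an ending like _2 or _b are one class to them, and where a whole thing is asked for, a point or a joint stands for the part that bears it (a point fixed in the world has none). Each returns a list of dicts, best first, with "score" (0 to 1); they miss things now and then, are a little off and sometimes report something else, mostly with a low value. They report only what shows in the picture. A call takes as long as a camera call.
- robot.silhouettes(target, camera): "mask" (480x640 bool, what is visible of it) and "box" ([centre column, centre row, width, height] in pixels, round what is visible of it).
- robot.pinpoint(target, camera): "point" ([column, row] in pixels: a listed point, or the origin of a listed thing).
The state is a dict: "t": time; "q": joint angles; "joint_vel": joint speeds; "effort": joint torques, N m; "eef_pos": TCP position; "tool_rot": TCP orientation; "wrist_force": force on the tool from outside, world axes, zero at the start; "torque": the same for the moment, N m; "finger_gap": finger opening in m.
Only numpy, scipy, OpenCV 4.12 (cv2) and the standard library are available. Lean on these libraries where they do the work, as an engineer would, in place of code of your own. Each camera call takes 0.05 s, during which the arm holds its last target.

## Task

Get the tray sealer on the sweet-shop counter ready: with a fingertip resting on the big knurled dial, turn it by friction until it clicks in at the third of its four dots (the second-largest), and take the finger off. Then press the round button beside the dial fully in and let it come out again. Do not pinch the dial or lift anything, and leave the tray, jar, carton and cup around the sealer where they are.

Things in the scene. Friction and masses are not known exactly. Their poses are not given: they have to be found in the camera images.
- sealer: White tray sealer, fixed to the counter. Origin on the counter straight under the dial's axis; its x points from the control deck to the lid at the rear, y to its left, z up. The flat deck is 75 mm high and spans x -62 to +62 mm, y -145 to +145 mm. Behind it, x 62 to 272 mm, the housing with its shut lid rises to 94 mm.
- dial_top (a point): Centre of the flat top face of the dial, on its vertical axis, 108 mm above the counter. The dial is a black cylinder 80 mm in diameter and 26 mm high with a knurled rim; the top face is flat but for a painted white line. It sinks up to 6 mm when pressed (about 3 N to start it, then 1.5 N for each mm) and springs up again; it turns whether pressed or not. The point turns and sinks with the dial.
- dial_mark (a point): Outer end of the white line on the dial's top face, 40 mm from the axis: the pointer, which shows the setting.
- dial (a joint): Dial angle in rad, growing clockwise seen from above. Four sprung notches at 0, 0.785, 1.571 and 2.356 (end stops just beyond 0 and 2.356), where the white line points at the first, second, third and fourth dot. The dial snaps into the nearest notch when let go; turning it over the ridge between two notches takes about 0.03 N m. It starts in or near the first or second notch.
- third_dot (a point): Centre of the third dot, on the deck 53 mm from the dial's axis, 22.5 degrees clockwise of the sealer's x axis. The four dots lie on an arc 45 degrees apart and grow clockwise from 5 to 13 mm in diameter; the third is 10 mm.
- start_top (a point): Centre of the top of the round grey push button (28 mm in diameter) in a steel housing, on the deck to the right of the dial: 105 mm from the dial's axis towards the sealer's -y (and 5 mm towards its -x), its top 22 mm above the deck. Pressed straight down.
- start (a joint): Button travel in m: 0 out, 0.006 fully in, which takes 5 N. It springs back out.
- tray: Loose open clear plastic box, 100 by 120 mm, 40 mm high, origin at the centre of its underside. Leave alone.
- jar: Loose jar, 68 mm in diameter, 100 mm high, origin at the centre of its underside. Leave alone.
- carton: Loose cardboard carton 70 by 110 by 50 mm high, origin at the centre of its underside. Leave alone.
- cup: Loose white cup 64 mm in diameter at the rim, 60 mm high, origin at the centre of its underside. Leave alone.

How it is judged:
On the way, in this order (a step that is already met when the one before it is completed fails the run):
1. the dial has clicked in at the third dot and the finger is off it (value of joint dial between 1.45 and 1.69 rad and contact force between each of the arm, the fingers and dial below 0.2 N), for 0.3 s.
2. the button is pressed in (value of joint start above 0.0042 m), for 0.03 s.
At the end, for the whole second after the job is handed in: The dial rests in its third notch (1.571 rad within 0.12), was let go there before the button was pressed in (over 4.2 of its 6 mm), the button is out again (under 1.5 mm), and tray, jar, carton and cup are within 20 mm of where they stood (value of joint dial between 1.45 and 1.69 rad and value of joint start below 0.0015 m and distance of each of tray, jar, carton, cup from where it was at the start of the episode below 0.02 m); the robot touches nothing.
It fails at once if the dial is pinched: the fingers straddle it, with the point between their pads below its top face (horizontal distance between the grasp point and dial_top below 0.025 m and z of the grasp point in the frame of dial_top below -0.004 m).
It fails at once if the tray, jar, carton or cup is shifted by 20 mm or more, or lifted (distance of any of tray, jar, carton, cup from where it was at the start of the episode above 0.02 m).
It also fails if it takes over 48 s, if anything falls off the work surface, if the arm or the gripper's body presses on something with over 40 N, if the wrist force passes 120 N, or if a joint passes its speed limit or range.

## Working session

There is one attempt and no reset: what is moved stays moved. The work goes in short steps, Python scripts to look and compute and a tool call to move; the robot and the scene stay as the last step left them, time stands still between calls to the robot, and variables do not carry over. Pictures are saved under pics/ and viewed, and the job is handed in when it is done.

Besides the shell and the picture viewer there is one more tool, called after "Emit:" as a command line: name --argument value ..., lists and objects as JSON in quotes. play_rows: Moves the arm, as the interface text tells. Its arguments: {"type":"object","properties":{"commands":{"type":"array"}},"required":["commands"]}

```bash
mkdir -p pics; ls; python3 - <<'E'
from rig import robot
import cv2,numpy as np
s=robot.state(); print({k:(np.round(v,4).tolist()) for k,v in s.items()})
for n in ["side","top"]:
    f=robot.grab_frame(n)
    cv2.imwrite(f"pics/{n}0.png",f["frame"][:,:,::-1])
    print(n,f["vertical_fov"],f["cx"],f["cy"],[k for k in f if k!='frame']);print(np.round(f["cam_to_world"],4))
    for t in ["dial_top","dial_mark","third_dot","start_top","sealer","tray","jar","carton","cup"]:
        print(t,[(np.round(d["point"],1).tolist(),round(d["score"],2)) for d in robot.pinpoint(t,n)[:2]])
E
```

```text
pics
{'t': 0.0, 'q': [1.123, 0.4238, 1.6307, -0.0, 1.0886, -0.019], 'joint_vel': [-0.0002, 0.001, -0.0024, 0.0024, -0.0011, 0.0004], 'effort': [0.0024, -55.7414, -28.1738, 0.0001, 0.0074, 0.0], 'eef_pos': [0.2596, 0.5679, 0.2305], 'tool_rot': [0.3351, 1.5449, -0.3375], 'wrist_force': [0.463, -0.2564, 0.0917], 'torque': [0.0014, -0.004, 0.0077], 'finger_gap': 0.0853}
side 53.73703652689104 322.92128669813934 239.45092174395276 ['vertical_fov', 'cx', 'cy', 'cam_to_world']
[[ 0.9053  0.3284 -0.2696  0.2861]
 [-0.4246  0.6777 -0.6004 -0.5312]
 [-0.0145  0.658   0.7529  0.8294]
 [ 0.      0.      0.      1.    ]]
dial_top [([317.0, 221.1], 0.82)]
dial_mark [([314.3, 204.3], 0.66)]
third_dot [([341.6, 230.4], 0.84)]
start_top [([340.6, 256.5], 0.69)]
sealer [([317.8, 250.4], 0.82)]
tray [([249.9, 251.1], 0.84)]
jar [([299.2, 185.2], 0.97)]
carton [([400.2, 318.6], 0.78)]
cup [([299.0, 315.2], 0.78)]
top 45.844119666002655 308.8781795830899 245.77906207826712 ['vertical_fov', 'cx', 'cy', 'cam_to_world']
[[-0.0101  0.9931 -0.1169  0.4599]
 [-0.9998 -0.0119 -0.0142  0.0637]
 [-0.0155  0.1167  0.993   1.0869]
 [ 0.      0.      0.      1.    ]]
dial_top [([296.4, 252.7], 0.82)]
dial_mark [([274.4, 246.4], 0.97), ([303.0, 228.8], 0.44)]
third_dot [([302.5, 226.3], 0.65)]
start_top [([356.5, 252.6], 0.74)]
sealer [([296.2, 260.8], 0.82)]
tray [([264.4, 332.1], 0.79)]
jar [([184.3, 240.9], 0.72), ([352.4, 253.1], 0.37)]
carton [([417.2, 218.1], 0.73)]
cup [([367.7, 316.7], 0.58)]
```

View pics/top0.png

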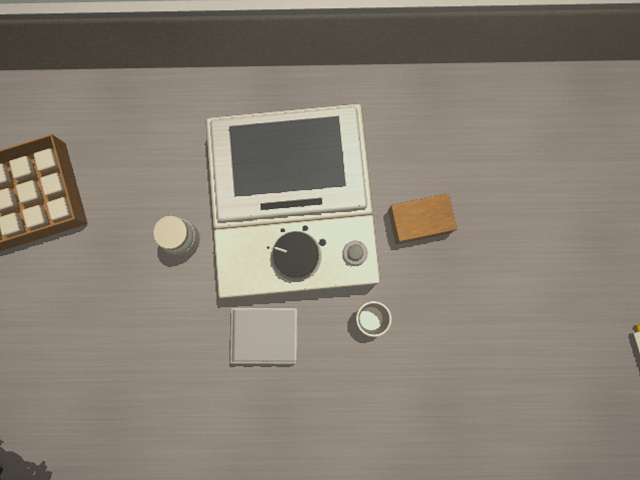

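View pics/side0.png

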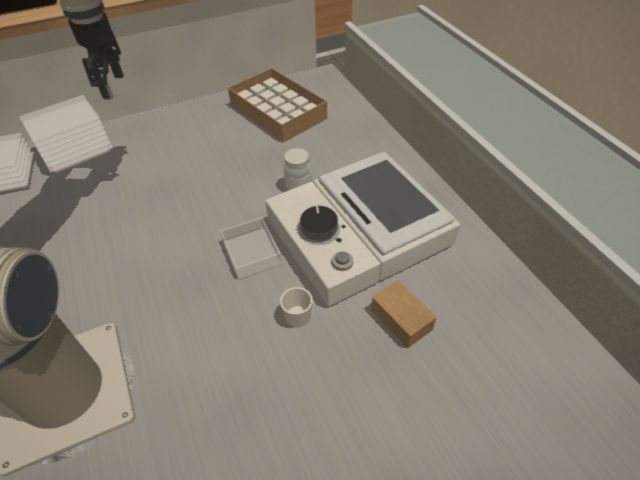

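The dial is at (296,254) in the top picture, with its line pointing to the first dot (268,247). The third dot is at (305,228), the button at (355,252) and the cup at (373,319). I'll triangulate these next.

```bash
cat > h.py <<'E'
from rig import robot
import cv2,numpy as np
from scipy.optimize import least_squares
def ray(f,p):
    F=240/np.tan(np.radians(f["vertical_fov"]/2)); M=np.array(f["cam_to_world"])
    d=M[:3,:3]@np.array([(p[0]-f["cx"])/F,-(p[1]-f["cy"])/F,-1]); return M[:3,3],d
def proj(f,P):
    F=240/np.tan(np.radians(f["vertical_fov"]/2)); M=np.array(f["cam_to_world"])
    c=M[:3,:3].T@(np.asarray(P)-M[:3,3]); return np.array([f["cx"]+F*c[0]/-c[2],f["cy"]-F*c[1]/-c[2]])
def atz(f,p,z):
    o,d=ray(f,p); return o+d*(z-o[2])/d[2]
def sealer_pt(s,P):
    c,n=np.cos(s[2]),np.sin(s[2]); return np.array([s[0]+c*P[0]-n*P[1],s[1]+n*P[0]+c*P[1],P[2]])
E
python3 - <<'E'
from h import *
Z=dict(dial_top=.108,dial_mark=.108,third_dot=.075,start_top=.097,sealer=0,tray=0,jar=0,carton=0,cup=0)
fs={n:robot.grab_frame(n) for n in ["side","top"]}
obs=[]
a=np.radians(-22.5)
L=dict(dial_top=[0,0,.108],third_dot=[.053*np.cos(a),.053*np.sin(a),.075],start_top=[-.005,-.105,.097])
for n,f in fs.items():
    for t,z in Z.items():
        r=robot.pinpoint(t,n)
        if r:
            p=r[0]["point"]; print(n,t,np.round(p,1),np.round(atz(f,p,z),4))
            if t in L: obs.append((n,t,p))
res=least_squares(lambda s:np.concatenate([proj(fs[n],sealer_pt(s,L[t]))-p for n,t,p in obs]),[.46,.08,0],loss='soft_l1')
print(res.x,np.degrees(res.x[2]))
print(np.round(res.fun.reshape(-1,2),1),[(o[0],o[1]) for o in obs])
s=res.x
for n,f in fs.items():
    im=f["frame"][:,:,::-1].copy()
    pts=[[x,y,.075] for x in(-.062,.062) for y in(-.145,.145)]+[[.272,y,.094] for y in (-.145,.145)]
    for i in range(4):
        b=np.radians(67.5-45*i); pts.append([.053*np.cos(b),.053*np.sin(b),.075])
    pts+=[L["dial_top"],L["start_top"]]
    for i in range(16):
        b=i*np.pi/8; pts.append([.04*np.cos(b),.04*np.sin(b),.108])
    im=cv2.resize(im,None,fx=3,fy=3)
    for P in pts:
        q=proj(f,sealer_pt(s,P)); cv2.circle(im,tuple(int(v) for v in np.round(q*3+1)),2,(0,0,255),-1)
    c=proj(f,sealer_pt(s,L["dial_top"]))*3; x0=int(max(0,c[0]-300));y0=int(max(0,c[1]-300))
    cv2.imwrite(f"pics/{n}1.png",im[y0:y0+600,x0:x0+700])
E
```

```text
side dial_top [316.2 216.2] [0.5593 0.1095 0.108 ]
side dial_mark [316.2 207.1] [0.5706 0.1342 0.108 ]
side third_dot [343.6 227. ] [0.6117 0.0833 0.075 ]
side start_top [343.7 227.2] [0.6021 0.0648 0.097 ]
side sealer [315.6 248.7] [0.5561 0.1121 0.    ]
side tray [250.4 251.6] [0.4185 0.1691 0.    ]
side jar [297.6 186.1] [ 0.6019  0.3245 -0.    ]
side carton [397.5 318.1] [ 0.6292 -0.1272  0.    ]
side cup [295.3 315.2] [ 0.445  -0.0311  0.    ]
top dial_top [295.1 255.5] [0.5584 0.1017 0.108 ]
top dial_mark [270.7 246.3] [0.575 0.144 0.108]
top third_dot [304.8 229.2] [0.6091 0.0852 0.075 ]
top start_top [353.1 251.6] [5.652e-01 4.000e-04 9.700e-02]
top sealer [298.7 261.6] [0.5574 0.0991 0.    ]
top tray [263.8 334.5] [0.4195 0.1664 0.    ]
top jar [182.8 237.6] [0.6067 0.3234 0.    ]
top carton [418.2 223. ] [ 0.6296 -0.1324  0.    ]
top cup [368.7 320.4] [ 0.444  -0.0328  0.    ]
[0.5590321  0.10253765 0.11033674] 6.321829808517614
[[ 1.2  2.2]
 [-1.6 -1.1]
 [-1.2 28.2]
 [-0.5 -0.4]
 [-1.4 -0.4]
 [ 1.6 -0.3]] [('side', 'dial_top'), ('side', 'third_dot'), ('side', 'start_top'), ('top', 'dial_top'), ('top', 'third_dot'), ('top', 'start_top')]
```

View pics/top1.png

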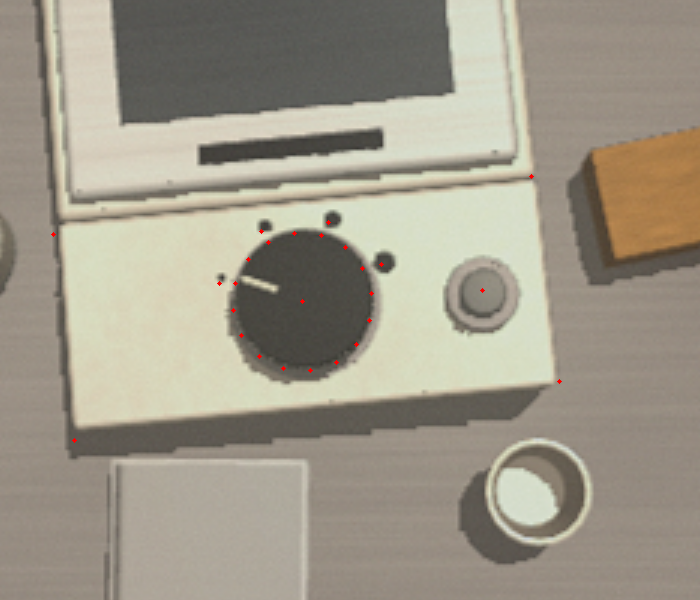

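View pics/side1.png

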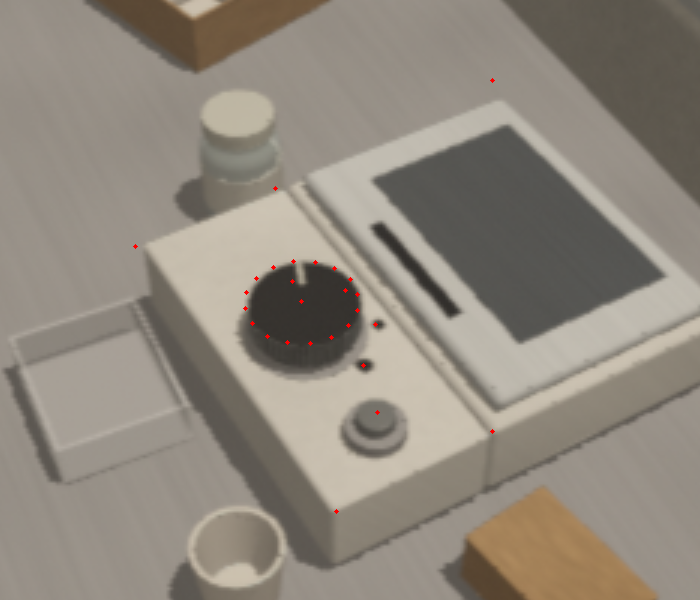

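The overlay's yaw is off, because the side view's start_top landed on a dot. I'll refit with pixel positions read from the pictures.

```bash
cat > fit.py <<'E'
from h import *
fs={n:robot.grab_frame(n) for n in ["side","top"]}
old=[.5590321,.10253765,.11033674]
a=lambda i:[.053*np.cos(np.radians(67.5-45*i)),.053*np.sin(np.radians(67.5-45*i)),.075]
man={"top":[([0,0,.108],(304,299)),(a(0),(222,278)),(a(1),(265,226)),(a(2),(333,219)),(a(3),(385,262)),([-.005,-.105,.097],(482,291)),([-.062,.145,.075],(75,428)),([-.062,-.145,.075],(553,383))],
"side":[([0,0,.108],(304,303)),(a(2),(378,324)),(a(3),(365,365)),([-.005,-.105,.097],(375,415)),([-.062,-.145,.075],(336,511)),([-.062,.145,.075],(147,247)),([.062,-.145,.075],(490,434))]}
obs=[]
for n in man:
    c=proj(fs[n],sealer_pt(old,[0,0,.108]))*3; o=np.array([int(max(0,c[0]-300)),int(max(0,c[1]-300))])
    for P,p in man[n]: obs.append((n,P,(np.array(p)+o-1)/3))
for sel in (["top"],["side"],["top","side"]):
    O=[o for o in obs if o[0] in sel]
    res=least_squares(lambda s:np.concatenate([proj(fs[n],sealer_pt(s,P))-p for n,P,p in O]),old,loss='soft_l1')
    print(sel,np.round(res.x,4),np.degrees(res.x[2])); print(np.round(np.concatenate([proj(fs[n],sealer_pt(res.x,P))-p for n,P,p in O]).reshape(-1,2),1).tolist())
s=res.x
print("dial",sealer_pt(s,[0,0,.108]),"button",sealer_pt(s,[-.005,-.105,.097]))
M=np.array(robot.state()["tool_rot"]); print(cv2.Rodrigues(M)[0].round(3))
E
python3 fit.py
```

```text
['top'] [0.5613 0.1015 0.0821] 4.703819291961013
[[-0.1, -0.5], [-0.2, -0.3], [-0.0, -0.2], [-0.3, 0.1], [-0.2, -0.0], [0.7, 0.0], [-1.0, 0.5], [1.9, 0.3]]
['side'] [0.5609 0.1012 0.0883] 5.060302969148975
[[0.2, -0.5], [0.1, 0.4], [0.0, 0.4], [0.7, -0.4], [-0.7, 0.3], [-2.2, -1.1], [0.7, 0.2]]
['top', 'side'] [0.5613 0.1014 0.0835] 4.782932105226138
[[-0.1, -0.5], [-0.2, -0.2], [-0.0, -0.1], [-0.3, 0.1], [-0.2, -0.0], [0.8, -0.0], [-0.9, 0.6], [2.0, 0.2], [0.3, -0.6], [0.2, 0.4], [0.1, 0.4], [0.6, -0.4], [-0.9, 0.2], [-1.8, -1.4], [0.6, 0.3]]
dial [0.56125657 0.1014196  0.108     ] button [ 0.56502898 -0.00363167  0.097     ]
[[-0.     0.416  0.909]
 [ 0.     0.909 -0.416]
 [-1.     0.    -0.   ]]
```

The fit is now sub-pixel: dial axis (0.5613, 0.1014), button (0.565, −0.0036), yaw 4.8°. I'll shut the fingers and move above the dial, offset about 25 mm along the tool's +y.

Emit:
play_rows --commands '[{"hand":0,"linear":[0,-5,8.6],"delta_rot":[0,0,0]},{"hand":0,"linear":[0,-10,17],"delta_rot":[0,0,0]},{"hand":0,"linear":[0,-16,27],"delta_rot":[0,0,0]},{"hand":0,"linear":[2,-22,37],"delta_rot":[0,0,0]},{"hand":0,"linear":[6,-27.3,46.8],"delta_rot":[0,0,0]},{"hand":0,"linear":[10,-27.3,46.8],"delta_rot":[0,0,0]},{"hand":0,"linear":[10,-27.3,46.8],"delta_rot":[0,0,0]},{"hand":0,"linear":[10,-27.3,46.8],"delta_rot":[0,0,0]},{"hand":0,"linear":[10,-27.3,46.8],"delta_rot":[0,0,0]},{"hand":0,"linear":[10,-27.3,46.8],"delta_rot":[0,0,0]}]'

```text
t: 3.35
eef_pos: [0.5731, 0.1223, 0.1298]
tool_rot: [0.339, 1.545, -0.341]
wrist_force: [0.1, 0.7, 0.1]
finger_gap: -0.0002
```

```bash
python3 - <<'E'
from h import *
s=robot.state(); R=cv2.Rodrigues(np.array(s["tool_rot"]))[0]; print(s["q"],s["eef_pos"],s["wrist_force"]); print(R.round(3))
print(R.T@(np.array([.5613,.1014,.108])-s["eef_pos"])*100)
for n in ["side","top"]:
    f=robot.grab_frame(n); c=proj(f,[.5613,.1014,.108])
    im=cv2.resize(f["frame"][:,:,::-1],None,fx=3,fy=3); x0,y0=[int(max(0,v*3-300)) for v in c]
    q=proj(f,s["eef_pos"])*3-[x0,y0]; im=im[y0:y0+600,x0:x0+700].copy(); cv2.circle(im,(int(q[0]),int(q[1])),3,(0,0,255),-1)
    cv2.imwrite(f"pics/{n}2.png",im)
E
```

```text
[ 1.90168651e-01  5.00343234e-01  1.78309736e+00 -5.37641789e-04
  8.59733797e-01 -9.46951359e-01] [0.57309008 0.12231042 0.12978973] [0.14522212 0.71015667 0.09883445]
[[-0.001  0.42   0.908]
 [-0.001  0.908 -0.42 ]
 [-1.    -0.001 -0.001]]
[ 2.18217192 -2.39009683 -0.18974668]
```

View pics/side2.png

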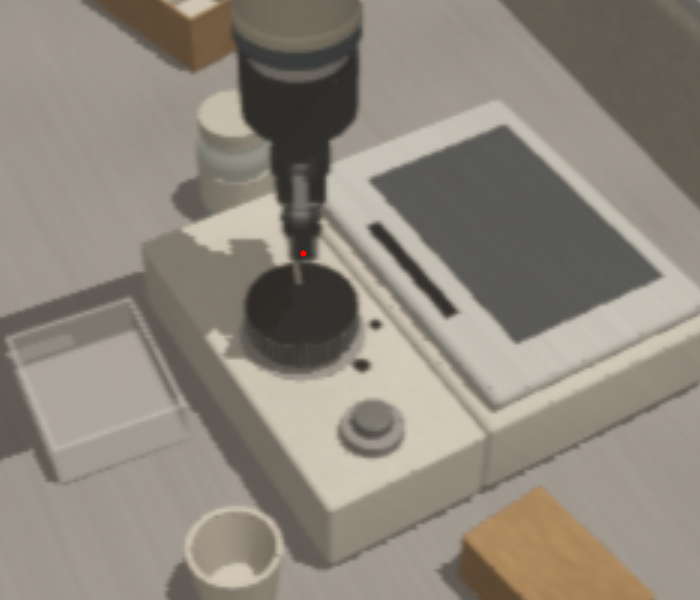

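View pics/top2.png

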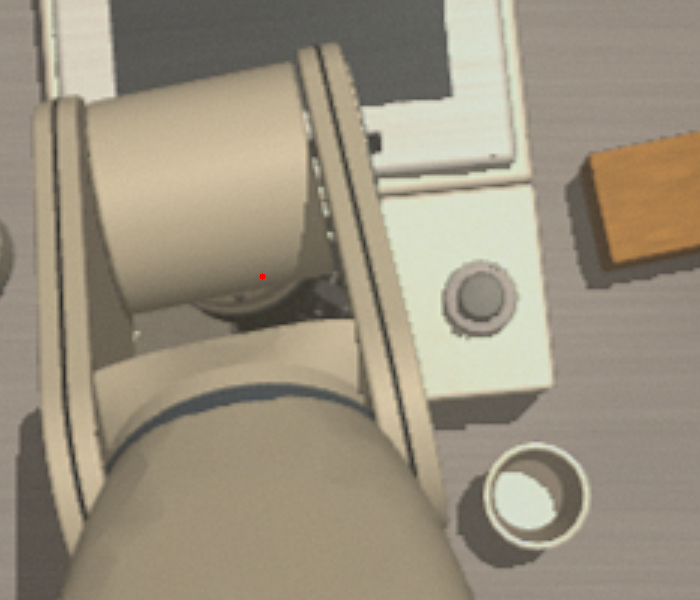

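The fingertip is where it should be: TCP overlay at (303,253) in the side crop, above the dial near the white line. Next I'll lower it gently and watch the force.

Emit:
play_rows --commands '[{"hand":0,"linear":[1.2,-0.1,-0.2],"delta_rot":[0,0,0]},{"hand":0,"linear":[1.9,-0.1,-0.2],"delta_rot":[0,0,0]},{"hand":0,"linear":[2.2,-0.1,-0.2],"delta_rot":[0,0,0]},{"hand":0,"linear":[2.5,-0.1,-0.2],"delta_rot":[0,0,0]},{"hand":0,"linear":[2.5,-0.1,-0.2],"delta_rot":[0,0,0]},{"hand":0,"linear":[2.5,-0.1,-0.2],"delta_rot":[0,0,0]}]'

```text
t: 4.2
eef_pos: [0.5699, 0.1257, 0.1066]
tool_rot: [0.337, 1.544, -0.336]
wrist_force: [-2.0, 1.6, 2.4]
finger_gap: -0.0003
```

```bash
python3 - <<'E'
from h import *
for i in range(3):
    robot.grab_frame("side")
    s=robot.state(); R=cv2.Rodrigues(np.array(s["tool_rot"]))[0]; print(s["t"],s["eef_pos"].round(4) if hasattr(s["eef_pos"],'round') else s["eef_pos"],np.round(s["wrist_force"],2),np.round(s["joint_vel"],4))
print((R.T@(np.array([.5613,.1014,.108])-s["eef_pos"])*100).round(2))
E
```

```text
4.25 [0.5699 0.1257 0.1066] [-1.74  2.71  3.12] [-0.0016  0.0013 -0.0011  0.0001 -0.0014  0.0004]
4.3 [0.5699 0.1257 0.1066] [-0.15  2.44  2.42] [-0.0004  0.0017 -0.001   0.0004 -0.0012 -0.001 ]
4.35 [0.5699 0.1256 0.1066] [-1.28  3.47  4.17] [ 0.0006  0.0017  0.0013 -0.0013  0.0002 -0.0006]
[-0.14 -2.56  0.22]
```

Emit:
play_rows --commands '[{"hand":0,"linear":[0.15,0,0],"delta_rot":[0,0,0]},{"hand":0,"linear":[0.3,0,0],"delta_rot":[0,0,0]},{"hand":0,"linear":[0.3,0,0],"delta_rot":[0,0,0]}]'

```text
t: 4.72
eef_pos: [0.5703, 0.1256, 0.104]
tool_rot: [0.337, 1.543, -0.336]
wrist_force: [-0.5, 1.9, 7.8]
finger_gap: 0.0
```

```bash
cat > st.py <<'E'
from h import *
W=[]
for i in range(4):
    robot.grab_frame("side"); s=robot.state(); W.append(s["wrist_force"])
R=cv2.Rodrigues(np.array(s["tool_rot"]))[0]; print(s["t"],np.round(s["eef_pos"],4),"F",np.mean(W,0).round(2))
p=(R.T@(np.array([.5613,.1014,.108])-s["eef_pos"])*100).round(2); print("dial in tool",p)
p0=-p[1:]
for i in range(1,11):
    t=np.radians(9.5*i); c,n=np.cos(t),np.sin(t)
    d=np.array([[c,-n],[n,c]])@p0-p0; print(9.5*i,d.round(2))
print("q",np.round(s["q"],3))
E
python3 st.py
```

```text
4.925 [0.5702 0.1256 0.1039] F [-2.02  2.58  7.57]
dial in tool [-0.41 -2.57  0.2 ]
9.5 [-0.    0.43]
19.0 [-0.07  0.85]
28.5 [-0.22  1.25]
38.0 [-0.42  1.62]
47.5 [-0.69  1.96]
57.0 [-1.    2.25]
66.5 [-1.36  2.48]
76.0 [-1.75  2.65]
85.5 [-2.17  2.75]
95.0 [-2.59  2.78]
q [ 0.196  0.536  1.8    0.     0.805 -0.946]
```

The finger presses with about 7.6 N, well within the dial's travel. Now I'll turn it clockwise about its axis.

Emit:
play_rows --commands '[{"hand":0,"linear":[0,0,0.43],"delta_rot":[9.5,0,0]},{"hand":0,"linear":[0,-0.07,0.85],"delta_rot":[19,0,0]},{"hand":0,"linear":[0,-0.22,1.25],"delta_rot":[28.5,0,0]},{"hand":0,"linear":[0,-0.42,1.62],"delta_rot":[38,0,0]},{"hand":0,"linear":[0,-0.69,1.96],"delta_rot":[47.5,0,0]},{"hand":0,"linear":[0,-1.0,2.25],"delta_rot":[57,0,0]},{"hand":0,"linear":[0,-1.36,2.48],"delta_rot":[66.5,0,0]},{"hand":0,"linear":[0,-1.75,2.65],"delta_rot":[76,0,0]},{"hand":0,"linear":[0,-2.17,2.75],"delta_rot":[85.5,0,0]},{"hand":0,"linear":[0,-2.17,2.75],"delta_rot":[85.5,0,0]}]'

```text
t: 6.18
eef_pos: [0.5861, 0.0938, 0.104]
tool_rot: [1.464, 1.021, -1.463]
wrist_force: [-2.3, -0.3, 7.8]
finger_gap: -0.0001
```

```bash
cat > look.py <<'E'
import sys
from h import *
s=robot.state(); print(s["t"],np.round(s["eef_pos"],4),np.round(s["wrist_force"],2))
for n in sys.argv[2:]:
    f=robot.grab_frame(n); c=proj(f,[.5613,.1014,.108])
    for t in ["dial_mark"]:
        for d in robot.pinpoint(t,n):
            P=atz(f,d["point"],.108)-[.5613,.1014,.108]; a=np.degrees(np.arctan2(P[1],P[0])-.0835)
            print(n,t,np.round(d["point"],1),round(d["score"],2),"r",np.hypot(*P[:2]).round(4),"dial deg",round(67.5-a,1))
    im=cv2.resize(f["frame"][:,:,::-1],None,fx=3,fy=3); x0,y0=[int(max(0,v*3-300)) for v in c]
    cv2.imwrite(f"pics/{n}{sys.argv[1]}.png",im[y0:y0+600,x0:x0+700])
E
python3 look.py 3 side
```

```text
6.175 [0.5861 0.0938 0.104 ] [-2.32 -0.29  7.77]
side dial_mark [338.3 218.2] 0.83 r 0.0414 dial deg 97.5
side dial_mark [316.9 221.1] 0.49 r 0.0086 dial deg 212.2
```

View pics/side3.png

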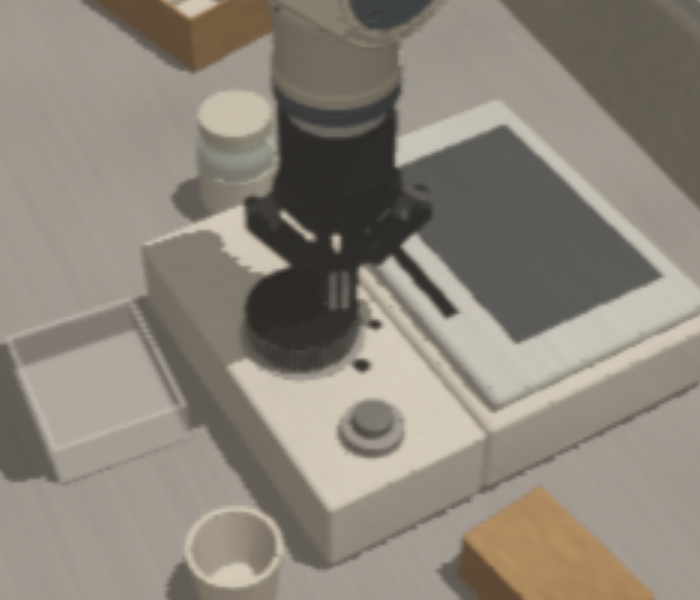

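The finger sits at the dial's far edge by the third dot, and it hides the line. I'll lift straight up to let the dial click in, then look.

Emit:
play_rows --commands '[{"hand":0,"linear":[-1,0,0],"delta_rot":[0,0,0]},{"hand":0,"linear":[-4,0,0],"delta_rot":[0,0,0]},{"hand":0,"linear":[-8,0,0],"delta_rot":[0,0,0]},{"hand":0,"linear":[-8,0,0],"delta_rot":[0,0,0]}]'

```text
t: 6.78
eef_pos: [0.5879, 0.0943, 0.1867]
tool_rot: [1.466, 1.019, -1.457]
wrist_force: [0.4, 0.1, -0.3]
finger_gap: 0.0001
```

```bash
python3 look.py 4 side
```

```text
6.775 [0.5879 0.0943 0.1867] [ 0.38  0.09 -0.3 ]
side dial_mark [335.6 215.9] 0.66 r 0.0364 dial deg 86.7
```

View pics/side4.png

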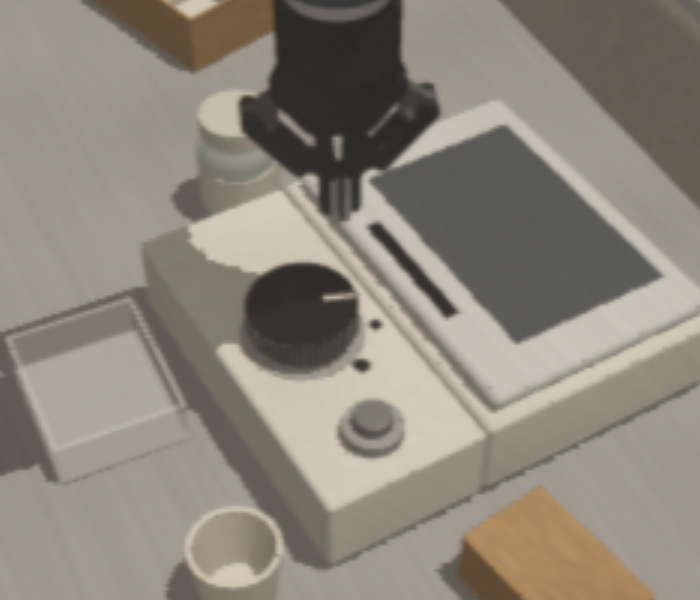

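The line now runs from (323,299) to (356,295), beyond the second dot. I'll check its angle from those pixels before going on.

```bash
python3 - <<'E'
from h import *
f=robot.grab_frame("side"); c=proj(f,[.5613,.1014,.108]); o=np.array([int(max(0,v*3-300)) for v in c])
A,B=[atz(f,(np.array(p)+o-1)/3,.108) for p in [(323,299.5),(356,295)]]
for v in (B-A,B-np.array([.5613,.1014,.108])):
    print(67.5-np.degrees(np.arctan2(v[1],v[0])-.0835),np.hypot(*v[:2]))
g=f["frame"].astype(int).sum(2); 
for k in (45,90,135):
    b=np.radians(67.5-k); print(k,(proj(f,sealer_pt([.5613,.1014,.0835],[.04*np.cos(b),.04*np.sin(b),.108]))*3-o+1).round(0))
s=robot.state();R=cv2.Rodrigues(np.array(s["tool_rot"]))[0];print(s["t"],np.round(s["eef_pos"],4),(R.T@(np.array([.565,-.0036,.097])-s["eef_pos"])*100).round(2),np.round(s["wrist_force"],2))
E
```

```text
87.5062936096727 0.023596537954167413
89.24248439816444 0.03843251861981504
45 [336. 269.]
90 [358. 295.]
135 [348. 326.]
6.925 [0.5851 0.094  0.1826] [8.57 1.48 9.85] [-1.14  0.07  0.96]
```

The line is at 89–90°, so the dial is in the third notch with the finger off. Next is the move over the button.

Emit:
play_rows --commands '[{"hand":0,"linear":[0,0.8,5],"delta_rot":[0,0,0]},{"hand":0,"linear":[0,1.5,9.9],"delta_rot":[0,0,0]},{"hand":0,"linear":[4,1.5,9.9],"delta_rot":[0,0,0]},{"hand":0,"linear":[7,1.5,9.9],"delta_rot":[0,0,0]},{"hand":0,"linear":[7,1.5,9.9],"delta_rot":[0,0,0]},{"hand":0,"linear":[7,1.5,9.9],"delta_rot":[0,0,0]},{"hand":0,"linear":[7,1.5,9.9],"delta_rot":[0,0,0]}]'

```text
t: 7.8
eef_pos: [0.5667, -0.0037, 0.1144]
tool_rot: [1.463, 1.022, -1.461]
wrist_force: [-0.7, -0.3, 0.3]
finger_gap: -0.0
```

```bash
python3 look.py 5 side; python3 - <<'E'
from h import *
s=robot.state();R=cv2.Rodrigues(np.array(s["tool_rot"]))[0];print(s["t"],np.round(s["eef_pos"],4),(R.T@(np.array([.565,-.0036,.097])-s["eef_pos"])*100).round(2),np.round(s["wrist_force"],2))
E
```

```text
7.8 [ 0.5667 -0.0037  0.1144] [-0.69 -0.3   0.26]
7.9 [ 0.5665 -0.0037  0.1144] [ 1.74 -0.15  0.04] [ 0.42 -0.21 -1.28]
```

View pics/side5.png

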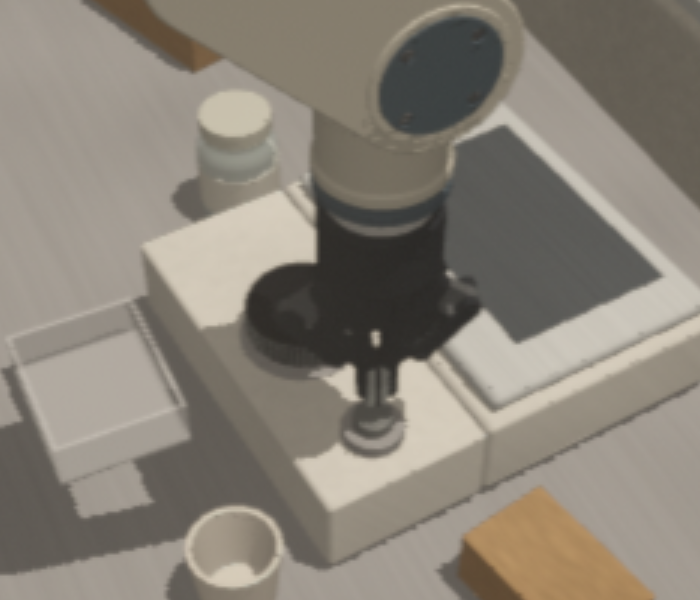

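The tip is centred over the button at about (375,400), 17 mm above it. I'll press now and watch the force.

Emit:
play_rows --commands '[{"hand":0,"linear":[1.5,-0.1,0],"delta_rot":[0,0,0]},{"hand":0,"linear":[1.9,-0.1,0],"delta_rot":[0,0,0]},{"hand":0,"linear":[2.2,-0.1,0],"delta_rot":[0,0,0]},{"hand":0,"linear":[2.4,-0.1,0],"delta_rot":[0,0,0]},{"hand":0,"linear":[2.4,-0.1,0],"delta_rot":[0,0,0]}]'

```text
t: 8.52
eef_pos: [0.5646, -0.0034, 0.0908]
tool_rot: [1.462, 1.023, -1.463]
wrist_force: [-6.7, 0.3, 19.4]
finger_gap: -0.0003
```

At 6.2 mm below the button's rest height the force rises to 19 N, which means a hard stop and the button fully in. I'll lift off and retreat.

Emit:
play_rows --commands '[{"hand":0,"linear":[-1,0,0],"delta_rot":[0,0,0]},{"hand":0,"linear":[-4,0,0],"delta_rot":[0,0,0]},{"hand":0,"linear":[-9,0,0],"delta_rot":[0,0,0]},{"hand":0,"linear":[-14,0,0],"delta_rot":[0,0,0]},{"hand":0,"linear":[-14,6,0],"delta_rot":[0,0,0]},{"hand":0,"linear":[-14,11,0],"delta_rot":[0,0,0]},{"hand":0,"linear":[-14,11,6],"delta_rot":[0,0,0]},{"hand":0,"linear":[-14,11,12],"delta_rot":[0,0,0]},{"hand":0,"linear":[-14,11,18],"delta_rot":[0,0,0]},{"hand":0,"linear":[-14,11,18],"delta_rot":[0,0,0]}]'

```text
t: 9.78
eef_pos: [0.6047, -0.214, 0.2289]
tool_rot: [1.465, 1.02, -1.467]
wrist_force: [0.1, -0.4, 0.3]
finger_gap: -0.0001
```

```bash
python3 look.py 6 side top; python3 - <<'E'
from h import *
for n in ["side","top"]:
    f=robot.grab_frame(n)
    for t in ["tray","jar","carton","cup"]:
        r=robot.pinpoint(t,n)
        if r: print(n,t,atz(f,r[0]["point"],0).round(3),round(r[0]["score"],2))
E
```

```text
9.775 [ 0.6047 -0.214   0.2289] [ 0.11 -0.43  0.27]
side dial_mark [337.4 215.3] 0.83 r 0.0405 dial deg 85.4
top dial_mark [300.5 234.4] 0.97 r 0.0352 dial deg 87.7
side tray [0.414 0.168 0.   ] 0.91
side jar [0.602 0.326 0.   ] 0.98
side carton [ 0.632 -0.134  0.   ] 0.87
side cup [ 0.449 -0.03   0.   ] 0.61
top tray [0.423 0.159 0.   ] 0.6
top jar [0.603 0.324 0.   ] 0.59
top carton [ 0.636 -0.136  0.   ] 0.71
top cup [0.613 0.092 0.   ] 0.69
```

View pics/side6.png

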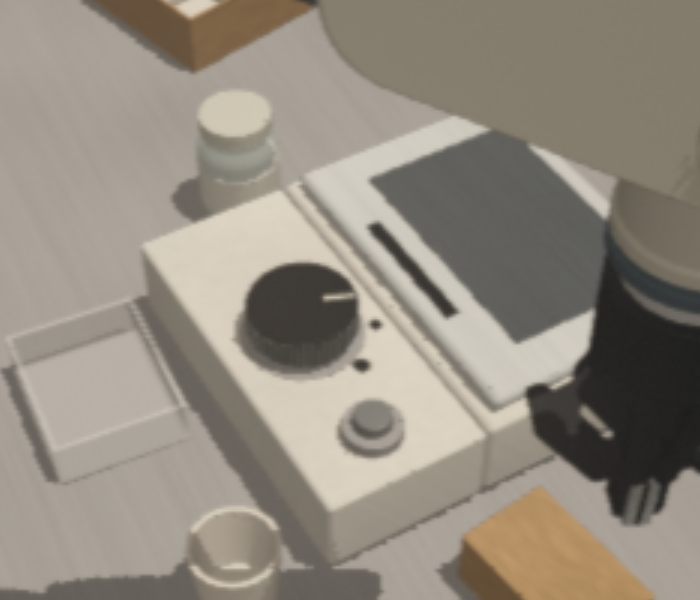

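View pics/top6.png

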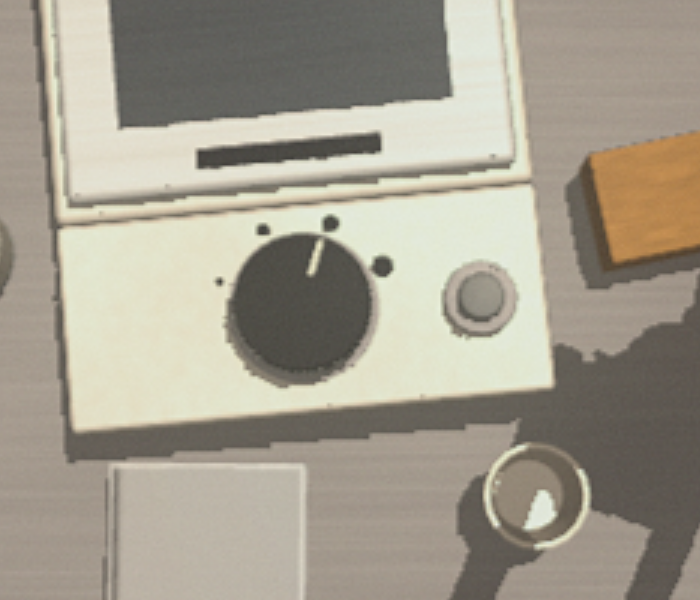

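The line points at the third dot (331,223 in the top crop), the button stands out, and the tray, jar, carton and cup are where they were. I'll hand the job in.

```bash
python3 -c "
from rig import robot
print(robot.close_job())"
```

```text
the job is handed in; nothing more can be done
None
```

I turned the dial from the first to the third dot with a shut fingertip. It pressed down with about 7.6 N at 26 mm from the axis and swept 85.5° clockwise. I then lifted the finger off and pressed the button straight down. It hit its stop 6.2 mm in, at about 19 N. I lifted off, moved the arm clear and handed the job in after about 10 s of the 48 s.

- **Dial:** after letting go, I measured 87.5–89° from the picture; the third notch is at 90°. In the last pictures the network's readings were a little lower, 85.4° (side) and 87.7° (top), still inside the 83–97° limits. In the top picture the line points at the third dot.
- **Button:** it stands out again in both views. I judged it fully pressed from the depth and the force, since its travel can't be read directly.
- **Tray, jar, carton and cup:** they look unmoved. Almost all position estimates agree with the first ones to within about 10 mm. The exception is the network's last top-view fix for the cup, which landed near the dial. I took it as a false detection, because both pictures show the cup in its place.
- **Robot:** it was touching nothing at the end, with wrist forces under 0.5 N.

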